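# Open the push-and-turn safety cap of the cleaner bottle

### The arm

A 6-joint arm with a two-finger parallel gripper is mounted at the origin on a cart in front of the work surface, level with it; the furniture and walls round the work are solid. World frame = base frame: x ahead of the robot, y to its left, z up, the work surface at z = 0. Lengths are in m, angles in rad, forces in N, time in s.
With the tool pointing down it reaches from about 0.275 to 0.725 m from the base axis. Payload 5.6 kg.
Tool frame: the origin (TCP) lies on the centre line of the jaws, within the pads' length; the fingertips stand 25 mm ahead of it and the grasp point (between the pads) lies 6 mm ahead of it; z points along the fingers, y is the line along which they close (so a half turn about z gives the same grasp; the last joint's range is limited). The gripper opens to 85 mm and grips with 20 to 120 N. Pads are 22 mm wide; open, the fingers measure 114 mm over their backs; the gripper's body (76 mm by 85 mm) begins 54 mm behind the grasp point. The pads swing forward as they close: fully open they stand 13 mm farther back than shut.
Start: joints at [1.48, 0.255, 0.108, 0, -1.424, -0.285], TCP at [0.202, 0.512, 0.256] pointing down, gripper open.
Joint ranges: [-2.95, 2.95], [-1.21, 1.97], [-1.09, 1.5], [-2.87, 1.71], [-2.94, -0.07], [-3.05, 3.05]. Speed limits (rad/s): [2.57, 2.57, 3.14, 3.14, 3.14, 3.14].

### API

Orientations are given as a rotation vector (axis times angle).
In Python, from cell import read_state, read_camera, camera_params, job_done gives the robot as it stands.
- The arm moves only by the tool carry_out, never from a script. Its argument "deltas" is a list of rows, each a list of 3 entries, a list of its own where there are three numbers: the gripper command: -1 is shut, 1 is fully open, values between are in proportion, then the shift along the tool's x, y, z in mm, then the turn, a rotation vector about the tool's x, y, z in degrees. A call has 1 to 12 rows; each row shifts and turns the commanded pose from where the row before left it, along the tool's axes as they then stand; what a row does not reach is not made up. A row lasts 1/8 s, in which the tool goes at most 62.5 mm and 10.7 degrees, less where a joint would pass 70% of its speed; a pose out of reach is approached as far as the arm can. A call is refused whole if a number of a shift passes 62.5 or a number of a turn 10.7, either way. A call with a gripper value outside its range is refused whole. The fingers move at their own pace and stop on an object; "newtons" is the grip in N (left out, the last holds). Time passes only in rows, so rows that do not move let the fingers close. It gives the time, the measured TCP pose, the force, the opening and the grip force at its end, in the units of the state.
- read_state(): the state, without advancing time (a new reading comes with each control period).
- read_camera(name): name is "scene" or "top"; returns the picture (384x512x3 uint8, red, green, blue); there is no depth.
- camera_params(name): a dict with "K" (3x3 intrinsics, pixels), "origin" and "attitude" of the camera in the world. Camera axes: x right, y up, looking along -z (the intrinsics and any distortion apply to the point x, -y, -z); pixel columns grow to the right and rows downward; lengths in m; the calibration is good to about 2 mm. A picture is of the moment at which its call begins. camera_params takes no time and is no camera call.
- job_done(): hands the job in; it is judged then, once.
The state is a dict: "t": time; "qpos": joint angles; "dq": joint speeds; "tau": joint torques, N m; "ee_pos": TCP position; "orientation": TCP orientation; "force": force on the tool from outside, world axes, zero at the start; "moment": the same for the moment, N m; "grip_width": opening from 0.0 (shut) to 1.0 (fully open); "grip_force": force on a finger pad.
Only numpy, scipy, OpenCV 4.12 (cv2) and the standard library are available. Lean on these libraries where they do the work, as an engineer would, in place of code of your own. Each camera call takes 0.05 s, during which the arm holds its last target. There are 200 camera calls.

### The job

Open the square bottle of surface cleaner that stands in the steel stand: press its safety cap down and, keeping it pressed, twist it anticlockwise (seen from above) until it is free of its catches, then lift the cap off. Finish while holding the cap level and still in the gripper, straight above the bottle's open mouth with roughly 5 to 10 cm of air between them; do not put it down or let go. Leave the round bottle, the bell, the ramekin and the brush where they are.

Things in the scene. Friction and masses are not known exactly. Their poses are not given: they have to be found in the camera images.
- square_bottle: the bottle to open: grey plastic, 76 x 76 mm square body, 120 mm high to its mouth, fixed in an 88 x 88 mm steel stand with a 32 mm high rim (cannot move). Origin: centre of the stand's underside on the table; z up along the neck, x and y square to the sides. Sloping shoulders rise from 75 mm high at the sides to 91 mm, 44 mm wide there; a 45 mm wide bead, top 97 mm high, stops the pressed cap
- bottle_mouth (a point): centre of the square bottle's mouth (top of the 25 mm thick neck), 120 mm above the table. Two locking lugs stand on the neck's +x and -x sides. A white sprung seal plug, 18 mm wide, stands in the mouth and rises to at most 137 mm above the table
- cap: white round ribbed safety cap on the square bottle, 50 mm diameter, 34 mm high, about 40 g, loose. Origin: centre of its lower rim, z up through its closed top. Locked at the start: rim 104 mm above the table, x axis along the bottle's x within 6 degrees; it can neither turn nor lift until pressed down. It has about 2 mm of play sideways
- cap_top (a point): centre of the cap's top, 34 mm above its rim. A spring inside pushes up (4 N at rest, 1.3 N more per mm). Pressed down 4.5 mm or more (hard stop at 7 mm, about 13 N) the cap turns anticlockwise seen from above, not clockwise. Turned 45 to 130 degrees (80 is good; stop at about 140) it is clear and lifts straight off
- round_bottle: a grey bottle of 76 mm diameter and 138 mm height with the same kind of cap, loose, 0.6 kg, not to be opened or moved. Origin: centre of its underside, z up
- order_bell: counter bell, 85 mm diameter, 64 mm high, a bystander. Origin: centre of its underside
- ramekin: white ramekin, 65 mm diameter, 37 mm high, a bystander. Origin: centre of its underside
- brush: pastry brush lying on the table, 196 mm long (along its y), 37 mm wide, 23 mm high, a bystander. Origin: centre of its underside
Things that resemble listed ones, but are neither listed nor needed, are in the scene too. What is shaped like the square_bottle but blue or red is not meant.

How it is judged:
By the outcome, as a careful person would: the job done as asked, in the order asked, and still so for the second after the job is handed in, while the arm keeps its last pose, push and grip.
It also fails if it takes over 42 s, if anything falls off the work surface, if the arm or the gripper's body presses on something with over 40 N, if the wrist force passes 120 N, or if a joint passes its speed limit or range.

## Working session

There is one attempt and no reset: what is moved stays moved. The work goes in short steps, Python scripts to look and compute and a tool call to move; the robot and the scene stay as the last step left them, time stands still between calls to the robot, and variables do not carry over. Pictures are saved under pics/ and viewed, at most 10 in all, crops included, and the job is handed in when it is done.

Besides the shell and the picture viewer there is one more tool, called after "Call:" in YAML: its name, and indented under it one key for each argument. carry_out: Moves the arm, as the interface text tells. Its arguments: {"type":"object","properties":{"deltas":{"type":"array","items":{"type":"array"}},"newtons":{"type":"number"}},"required":["deltas"]}

```bash
mkdir -p pics; python3 - <<'E'
from cell import *
import cv2
for n in("scene","top"):
    cv2.imwrite(f"pics/{n}0.png",read_camera(n)[:,:,::-1]); print(n,camera_params(n))
print(read_state())
E
```

```text
scene {'K': array([[403.6554763 ,   0.        , 246.4004661 ],
       [  0.        , 403.6554763 , 192.16888623],
       [  0.        ,   0.        ,   1.        ]]), 'origin': array([0.1064198 , 0.22406643, 0.81439259]), 'attitude': array([ 0.34725812, -0.76244253, -2.2222092 ])}
top {'K': array([[481.67332858,   0.        , 261.36558253],
       [  0.        , 481.67332858, 196.15723403],
       [  0.        ,   0.        ,   1.        ]]), 'origin': array([ 0.28789602, -0.13650097,  1.27974386]), 'attitude': array([ 0.16749782, -0.16815036, -1.55666238])}
{'t': 0.1, 'qpos': array([ 1.47958010e+00,  2.55697330e-01,  1.07138272e-01, -4.17028962e-04,
       -1.42388975e+00, -2.84651082e-01]), 'dq': array([ 5.68389864e-05, -8.06184017e-04,  3.25823010e-03,  1.43559151e-03,
       -1.61776932e-03,  1.55234416e-03]), 'tau': array([-2.80808599e-03, -3.87600982e+01,  2.38474989e+01,  5.37794575e+00,
       -3.73242830e-03,  3.19819947e-06]), 'ee_pos': array([0.20167077, 0.51126964, 0.25548368]), 'orientation': array([ 3.08460374e+00, -5.86721597e-01, -3.94033333e-04]), 'force': array([-0.21105863, -0.57580184, -0.55005471]), 'moment': array([ 0.00270273,  0.02271927, -0.0096679 ]), 'grip_force': 0.0, 'grip_width': 1.0031064793719653}
```

View pics/scene0.png

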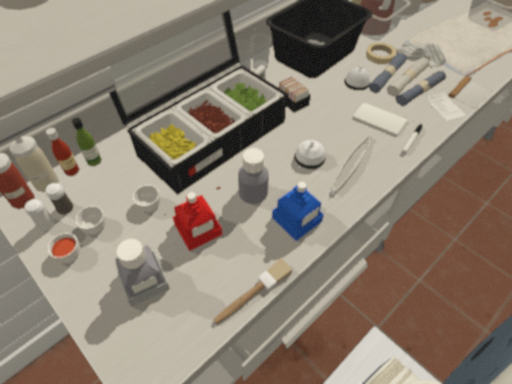

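View pics/top0.png

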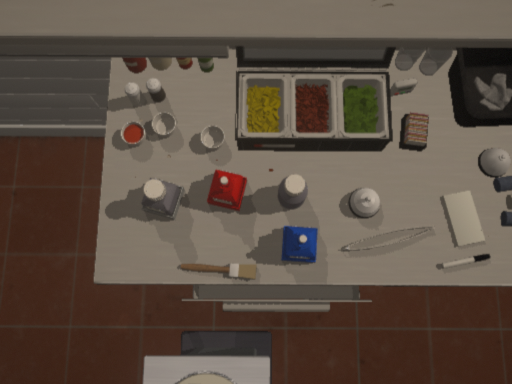

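The scene picture shows two grey bottles, at (140,270) and (253,175), and red and blue square ones at (197,222) and (298,212). The bottle at (140,270) has a square body in a stand, so it fits the description. The one at (253,175) is round. I'll confirm in an enlarged crop.

```bash
python3 - <<'E'
import cv2,numpy as np
a=cv2.imread("pics/scene0.png")[225:315,95:185]; b=cv2.imread("pics/top0.png")[165:230,130:195]
a=cv2.resize(a,(400,400),interpolation=cv2.INTER_CUBIC); b=cv2.resize(b,(400,400),interpolation=cv2.INTER_CUBIC)
cv2.imwrite("pics/crop1.png",np.hstack([a,b]))
E
```

```text
(no output)
```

View pics/crop1.png

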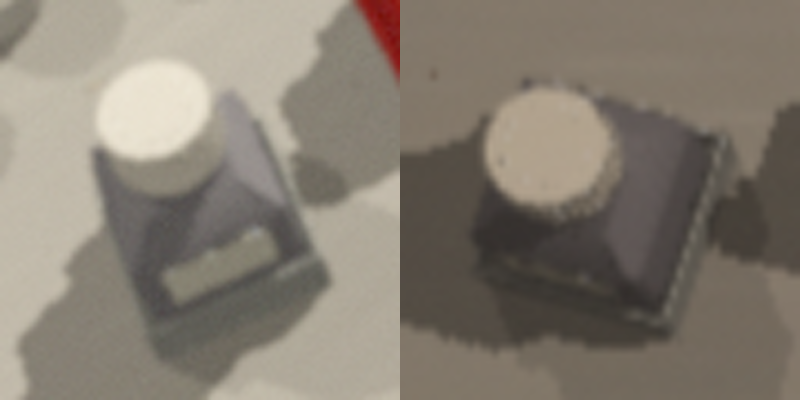

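The crop confirms it: a square grey body with sloping shoulders in a steel stand. The cap top centre is at crop (153,107) in the scene view and (548,148) in the top view. In the top view, the stand rim corners are at about (668,332), (730,135) and (478,268).

```bash
cat > h.py <<'E'
import numpy as np
from cell import *
from scipy.spatial.transform import Rotation as R
def ray(n,u,v):
    p=camera_params(n); d=np.linalg.inv(p["K"])@[u,v,1]
    return np.array(p["origin"]), R.from_rotvec(p["attitude"]).apply(d*[1,-1,-1])
def atz(n,u,v,z):
    o,d=ray(n,u,v); return o+d*(z-o[2])/d[2]
E
python3 - <<'E'
from h import *
c=lambda x,y,s,x0,y0:((x+.5)/s-.5+x0,(y+.5)/s-.5+y0)
S=c(153,107,400/90,95,225);T=lambda x,y:c(x-400,y,400/65,130,165)
print(atz("scene",*S,.138),atz("top",*T(548,148),.138))
# triangulate
o1,d1=ray("scene",*S);o2,d2=ray("top",*T(548,148))
s=np.linalg.lstsq(np.c_[d1,-d2],o2-o1,rcond=None)[0];print(o1+d1*s[0],o2+d2*s[1])
P=[atz("top",*T(*q),.032) for q in((668,332),(730,135),(478,268))]
for p in P:print(p)
for q in P[1:]:
    d=q-P[0];print(np.linalg.norm(d),np.degrees(np.arctan2(d[1],d[0])))
print((P[1]+P[2])/2)
c=lambda x,y:((x+.5)*90/400-.5+95,(y+.5)*90/400-.5+225)
A=[atz("scene",*c(*q),.032) for q in((155,328),(328,265))]
print(A,np.degrees(np.arctan2(*(A[1]-A[0])[[1,0]])))
print(atz("top",293,184,.138),atz("top",227,181,.138))
print(R.from_rotvec(read_state()["orientation"]).as_matrix())
E
```

```text
[0.55579088 0.1251355  0.138     ] [0.55270246 0.12624332 0.138     ]
[0.55225808 0.12591326 0.14331756] [0.55155059 0.12510042 0.14296642]
[0.49716154 0.0950591  0.032     ]
[0.58367209 0.0722521  0.032     ]
[0.52429723 0.1777081  0.032     ]
0.08946638951394753 -14.768998050267317
0.08698967097375439 71.82372829412799
[0.55398466 0.1249801  0.032     ]
[array([0.52571262, 0.17355402, 0.032     ]), array([0.4961244 , 0.09673178, 0.032     ])] -111.06427805925708
[ 0.56694494 -0.21297107  0.138     ] [ 0.57322681 -0.05182786  0.138     ]
[[ 9.30167085e-01 -3.67136049e-01 -5.61344944e-04]
 [-3.67136471e-01 -9.30165698e-01 -1.60802095e-03]
 [ 6.82186476e-05  1.70181837e-03 -9.99998550e-01]]
```

The two views agree on the bottle axis at about (0.554, 0.125), with yaw about -17°. The start yaw of the jaws already suits it, so I go above it now.

Call:
carry_out:
  deltas:
    - [1,[47,23,0],[0,0,0]]
    - [1,[47,23,0],[0,0,0]]
    - [1,[47,23,0],[0,0,0]]
    - [1,[47,23,0],[0,0,0]]
    - [1,[47,23,0],[0,0,0]]
    - [1,[47,23,0],[0,0,0]]
    - [1,[47,23,0],[0,0,0]]
    - [1,[47,23,0],[0,0,0]]
    - [1,[47,23,0],[0,0,0]]
    - [1,[46,23,0],[0,0,0]]
    - [1,[0,0,0],[0,0,0]]
    - [1,[0,0,0],[0,0,0]]
  newtons: 60

```text
t: 1.6
ee_pos: [0.5535, 0.1255, 0.2557]
orientation: [3.086, -0.588, -0.002]
force: [0.5, -0.2, 0.6]
grip_width: 0.997
grip_force: 0.0
```

```bash
python3 - <<'E'
from h import *
import cv2
s=read_state();print({k:np.round(v,4) for k,v in s.items()})
cv2.imwrite("pics/scene1.png",cv2.resize(read_camera("scene")[150:342,60:316,::-1],(800,600),interpolation=cv2.INTER_CUBIC))
E
```

```text
{'t': np.float64(1.6), 'qpos': array([ 4.9820e-01,  2.9100e-01,  1.5550e-01, -4.0000e-04, -1.4364e+00,
        6.9620e-01]), 'dq': array([ 0.0257, -0.0155, -0.0029,  0.0003,  0.0009,  0.0017]), 'tau': array([-9.19600e-01, -4.01346e+01,  2.38743e+01,  5.41460e+00,
       -1.90000e-03,  2.03000e-02]), 'ee_pos': array([0.5535, 0.1255, 0.2557]), 'orientation': array([ 3.0857e+00, -5.8780e-01, -1.7000e-03]), 'force': array([ 0.5161, -0.2271,  0.5612]), 'moment': array([ 0.014 ,  0.0101, -0.0013]), 'grip_force': np.float64(0.0), 'grip_width': np.float64(0.9971)}
```

View pics/scene1.png

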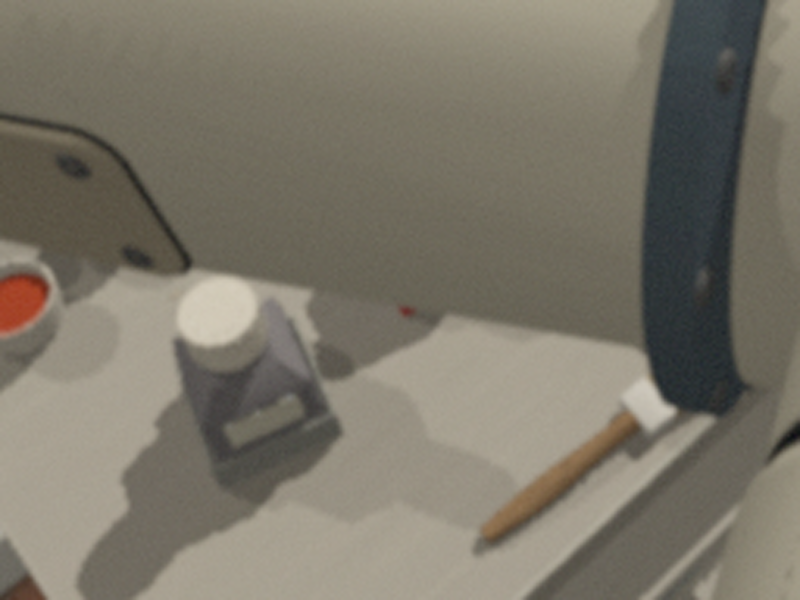

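The arm's links fill the top of this picture. The cap is unobstructed at crop (222,325), and the gripper isn't where I expected it, so I check the projection of the TCP and the top view.

```bash
python3 - <<'E'
from h import *
import cv2
for n in("scene","top"):
    p=camera_params(n)
    for X in([.5535,.1255,.138],[.5535,.1255,.2557],[.5535,.1255,.231],[.5535,.1255,.35],[0,0,0.],[.2017,.5113,.2557]):
        c=R.from_rotvec(p["attitude"]).inv().apply(np.array(X)-p["origin"])*[1,-1,-1]
        u=p["K"]@c;print(n,X,u[:2]/u[2],c[2])
cv2.imwrite("pics/top1.png",read_camera("top")[:,:,::-1])
E
```

```text
scene [0.5535, 0.1255, 0.138] [129.53105955 249.55375781] 0.777328724239243
scene [0.5535, 0.1255, 0.2557] [112.86860302 214.41725989] 0.6848256578371547
scene [0.5535, 0.1255, 0.231] [116.72822541 222.55613268] 0.7042379411008045
scene [0.5535, 0.1255, 0.35] [ 95.8767131  178.58607834] 0.6107131755795766
scene [0, 0, 0.0] [391.83224585 453.04958564] 0.6843574824195352
scene [0.2017, 0.5113, 0.2557] [-50.93450693 688.80768041] 0.36344397445983373
top [0.5535, 0.1255, 0.138] [153.9546756  188.31441825] 1.1722099452799968
top [0.5535, 0.1255, 0.2557] [142.33468162 176.07407602] 1.0571941697605585
top [0.5535, 0.1255, 0.231] [144.97814436 178.8586634 ] 1.0813308703156146
top [0.5535, 0.1255, 0.35] [131.02633567 164.16201956] 0.965044742135384
top [0, 0, 0.0] [204.58308682 419.69926143] 1.1894790590592683
top [0.2017, 0.5113, 0.2557] [-57.09600115 341.62265865] 0.9826441316336423
```

View pics/top1.png

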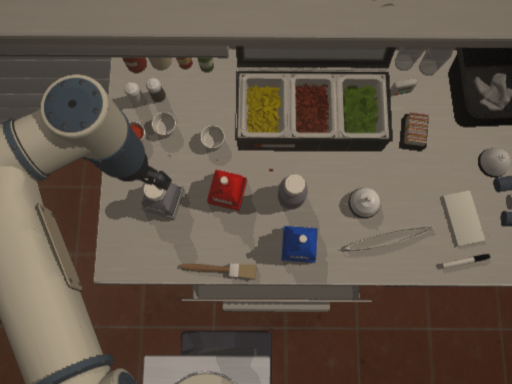

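The top view shows the open fingers at about (163,184), straddling the cap, which matches the computed projection. I'll descend to the cap.

Call:
carry_out:
  deltas:
    - [1,[0,0,30],[0,0,0]]
    - [1,[0,0,30],[0,0,0]]
    - [1,[0,0,30],[0,0,0]]
    - [1,[0,0,20],[0,0,0]]
    - [1,[0,0,12],[0,0,0]]
    - [1,[0,0,6],[0,0,0]]
    - [1,[0,0,0],[0,0,0]]
    - [1,[0,0,0],[0,0,0]]

```text
t: 2.7
ee_pos: [0.5541, 0.1258, 0.1291]
orientation: [-3.086, 0.586, -0.002]
force: [0.8, 0.2, 0.7]
grip_width: 1.003
grip_force: 0.0
```

```bash
python3 - <<'E'
from h import *
import cv2
s=read_state();print({k:np.round(v,4) for k,v in s.items()})
a=cv2.resize(read_camera("scene")[205:325,70:190,::-1],(400,400),interpolation=cv2.INTER_CUBIC)
b=cv2.resize(read_camera("top")[150:230,115:195,::-1],(400,400),interpolation=cv2.INTER_CUBIC)
cv2.imwrite("pics/c2.png",np.hstack([a,b]))
E
```

```text
{'t': np.float64(2.7), 'qpos': array([ 4.9850e-01,  3.5930e-01, -7.7200e-02,  3.0000e-04, -1.1328e+00,
        6.9660e-01]), 'dq': array([-0.0027, -0.0006,  0.0009, -0.0014,  0.0013,  0.0006]), 'tau': array([ 6.13000e-02, -4.21961e+01,  2.16515e+01,  4.88430e+00,
       -1.50000e-03, -5.00000e-04]), 'ee_pos': array([0.5541, 0.1258, 0.1291]), 'orientation': array([-3.0856e+00,  5.8640e-01, -2.1000e-03]), 'force': array([0.766 , 0.2411, 0.6782]), 'moment': array([-0.0398,  0.0126,  0.0231]), 'grip_force': np.float64(0.0), 'grip_width': np.float64(1.0026)}
```

View pics/c2.png

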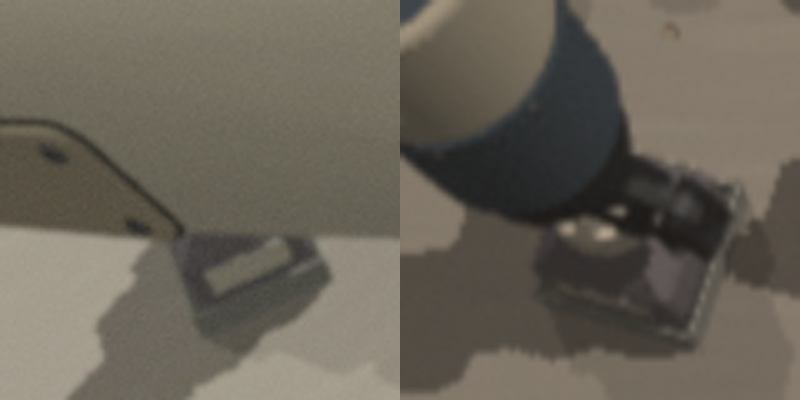

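The top view shows the cap between the fingers at (590,230). The force is near zero. I'll close on the cap.

Call:
carry_out:
  deltas:
    - [-1,[0,0,0],[0,0,0]]
    - [-1,[0,0,0],[0,0,0]]
    - [-1,[0,0,0],[0,0,0]]
    - [-1,[0,0,0],[0,0,0]]
    - [-1,[0,0,0],[0,0,0]]
    - [-1,[0,0,0],[0,0,0]]
  newtons: 60

```text
t: 3.55
ee_pos: [0.554, 0.1258, 0.1287]
orientation: [-3.086, 0.586, -0.001]
force: [-0.5, 3.1, 4.6]
grip_width: 0.564
grip_force: 61.4
```

Call:
carry_out:
  deltas:
    - [-1,[0,0,2],[0,0,0]]
    - [-1,[0,0,2],[0,0,0]]
    - [-1,[0,0,1.5],[0,0,0]]
    - [-1,[0,0,0],[0,0,0]]
    - [-1,[0,0,0],[0,0,0]]

```text
t: 4.18
ee_pos: [0.554, 0.1258, 0.124]
orientation: [-3.086, 0.586, -0.002]
force: [-2.7, 2.7, 9.0]
grip_width: 0.567
grip_force: 62.1
```

Call:
carry_out:
  deltas:
    - [-1,[0,0,1.5],[0,0,0]]
    - [-1,[0,0,0.8],[0,0,0]]
    - [-1,[0,0,0],[0,0,0]]
    - [-1,[0,0,0],[0,0,0]]

```text
t: 4.68
ee_pos: [0.554, 0.1258, 0.1223]
orientation: [-3.086, 0.586, -0.003]
force: [-4.8, 2.7, 12.8]
grip_width: 0.567
grip_force: 62.3
```

Call:
carry_out:
  deltas:
    - [-1,[0,0,0],[0,0,-5]]
    - [-1,[0,0,0],[0,0,-5]]
    - [-1,[0,0,0],[0,0,-5]]
    - [-1,[0,0,0],[0,0,-5]]
    - [-1,[0,0,0],[0,0,0]]

```text
t: 5.3
ee_pos: [0.5548, 0.1263, 0.1225]
orientation: [-3.14, 0.039, -0.006]
force: [-2.1, 3.7, 11.4]
grip_width: 0.564
grip_force: 62.3
```

```bash
python3 - <<'E'
from h import *
s=read_state();print({k:np.round(v,3) for k,v in s.items()})
E
```

```text
{'t': np.float64(5.3), 'qpos': array([ 4.990e-01,  3.650e-01, -8.700e-02,  1.000e-03, -1.115e+00,
        1.047e+00]), 'dq': array([-0.   ,  0.001,  0.002,  0.   ,  0.001, -0.027]), 'tau': array([ -2.419, -36.311,  17.736,   4.715,   0.189,   0.333]), 'ee_pos': array([0.555, 0.126, 0.123]), 'orientation': array([-3.14 ,  0.039, -0.006]), 'force': array([-2.093,  3.712, 11.365]), 'moment': array([1.251, 0.942, 0.027]), 'grip_force': np.float64(62.291), 'grip_width': np.float64(0.564)}
```

The wrist moment is near zero, so the cap turns with the jaws. I'll keep it pressed and turn on to about 80°.

Call:
carry_out:
  deltas:
    - [-1,[0,0,0.6],[0,0,-4]]
    - [-1,[0,0,0],[0,0,-6]]
    - [-1,[0,0,0],[0,0,-6]]
    - [-1,[0,0,0],[0,0,-6]]
    - [-1,[0,0,0],[0,0,-6]]
    - [-1,[0,0,0],[0,0,-6]]
    - [-1,[0,0,0],[0,0,0]]

```text
t: 6.18
ee_pos: [0.5547, 0.1264, 0.1221]
orientation: [-3.015, -0.881, -0.006]
force: [-3.6, 4.0, 12.6]
grip_width: 0.563
grip_force: 62.4
```

Call:
carry_out:
  deltas:
    - [-1,[0,0,0],[0,0,-6]]
    - [-1,[0,0,0],[0,0,-6]]
    - [-1,[0,0,0],[0,0,-6]]
    - [-1,[0,0,0],[0,0,-6]]
    - [-1,[0,0,0],[0,0,-4]]
    - [-1,[0,0,0],[0,0,0]]
    - [-1,[0,0,0],[0,0,0]]

```text
t: 7.05
ee_pos: [0.5548, 0.1261, 0.1221]
orientation: [2.713, 1.583, 0.006]
force: [-3.5, 3.4, 12.2]
grip_width: 0.562
grip_force: 62.4
```

```bash
python3 - <<'E'
from h import *
s=read_state();print({k:np.round(v,3) for k,v in s.items()})
E
```

```text
{'t': np.float64(7.05), 'qpos': array([ 4.990e-01,  3.650e-01, -8.800e-02,  1.000e-03, -1.114e+00,
        2.128e+00]), 'dq': array([ 0.   ,  0.   ,  0.002,  0.002, -0.   ,  0.   ]), 'tau': array([-2.0390e+00, -3.5756e+01,  1.7642e+01,  4.4110e+00,  4.2600e-01,
       -1.6000e-02]), 'ee_pos': array([0.555, 0.126, 0.122]), 'orientation': array([2.713, 1.583, 0.006]), 'force': array([-3.511,  3.432, 12.242]), 'moment': array([0.976, 1.006, 0.088]), 'grip_force': np.float64(62.393), 'grip_width': np.float64(0.562)}
```

Call:
carry_out:
  deltas:
    - [-1,[0,0,-4],[0,0,0]]
    - [-1,[0,0,-4],[0,0,0]]
    - [-1,[0,0,-4],[0,0,0]]
    - [-1,[0,0,-4],[0,0,0]]
    - [-1,[0,0,0],[0,0,0]]

```text
t: 7.68
ee_pos: [0.5538, 0.1253, 0.1359]
orientation: [2.714, 1.582, -0.0]
force: [2.4, -0.2, 1.8]
grip_width: 0.56
grip_force: 62.1
```

Call:
carry_out:
  deltas:
    - [-1,[0,0,-6],[0,0,0]]
    - [-1,[0,0,-10],[0,0,0]]
    - [-1,[0,0,-15],[0,0,0]]
    - [-1,[0,0,-20],[0,0,0]]
    - [-1,[0,0,-17],[0,0,0]]
    - [-1,[0,0,-10],[0,0,0]]
    - [-1,[0,0,-4],[0,0,0]]
    - [-1,[0,0,0],[0,0,0]]
    - [-1,[0,0,0],[0,0,0]]
    - [-1,[0,0,0],[0,0,0]]

```text
t: 8.93
ee_pos: [0.5535, 0.1255, 0.2173]
orientation: [-2.714, -1.582, 0.002]
force: [0.6, 0.6, -0.9]
grip_width: 0.566
grip_force: 62.3
```

```bash
python3 - <<'E'
from h import *
import cv2
s=read_state();print({k:np.round(v,3) for k,v in s.items()})
a=cv2.resize(read_camera("scene")[180:320,60:200,::-1],(400,400),interpolation=cv2.INTER_CUBIC)
b=cv2.resize(read_camera("top")[140:230,105:195,::-1],(400,400),interpolation=cv2.INTER_CUBIC)
cv2.imwrite("pics/c3.png",np.hstack([a,b]))
E
```

```text
{'t': np.float64(8.925), 'qpos': array([ 0.498,  0.304,  0.077, -0.   , -1.344,  2.128]), 'dq': array([-0.   ,  0.001,  0.004,  0.001,  0.   , -0.001]), 'tau': array([-2.0000e-03, -4.1275e+01,  2.3568e+01,  5.3310e+00, -4.0000e-03,
       -0.0000e+00]), 'ee_pos': array([0.553, 0.125, 0.217]), 'orientation': array([-2.714e+00, -1.582e+00,  2.000e-03]), 'force': array([ 0.576,  0.649, -0.93 ]), 'moment': array([-0.022, -0.02 , -0.049]), 'grip_force': np.float64(62.254), 'grip_width': np.float64(0.566)}
```

View pics/c3.png

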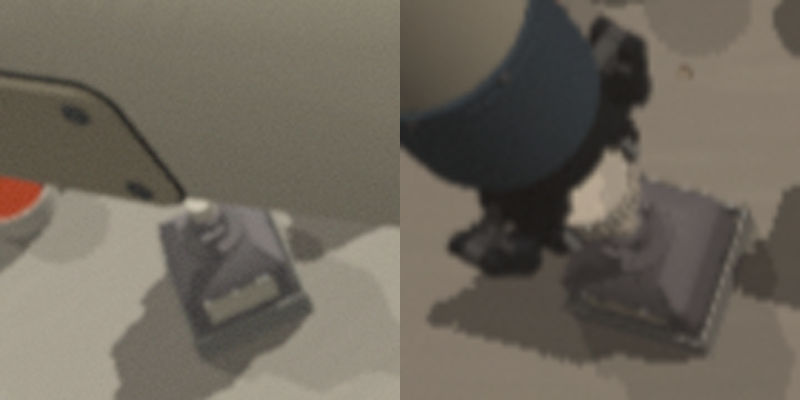

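The picture shows the cap held in the jaws at (605,190) in the top view. The bare neck with its white plug is visible at (203,210) in the scene view. The rim is about 73 mm above the mouth and nothing else is touched, so I hand it in.

```bash
python3 -c "from cell import job_done; print(job_done())"
```

```text
the job is handed in; nothing more can be done
None
```

The square bottle is open: I pressed the cap, turned it about 82° anticlockwise and lifted it off; it is held still above the mouth with about 7 cm of air, and the job is handed in (levelness judged only from the tool pose and one partly hidden view).

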